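Hang a washed strainer on the sloping drip rail

TASK

Take the washed strainer with the blue lid by the blue grip of its roller hanger and hook the hanger onto the upper end of the sloping drip rail: feel your way, ease it down until both grooved wheels sit on the rail and the rail carries the weight, and only then let go. Watch that it rolls down to the black rubber stop, and if it sticks on the way push it gently the rest of the way until it rests against the stop. Do not drop it or force it against the rail, and leave the other wash-up things where they stand.

Things in the scene. Friction and masses are not known exactly. Their poses are not given: they have to be found in the camera images.
- stand: Fixed drip stand, 500 mm long: steel drip tray (130 x 400 mm, 17 mm high) between two square steel uprights (y = -235 and +235 mm, 261 mm high) that carry a round sloping rail. Origin: centre of its underside, on the table. z up; y along the rail, seen from above, towards its LOW end; x across it, roughly away from the robot. Its clamps bear pushes of up to 25 N.
- rail_nominal (a point): Point fixed on the stand (x 0, y 0, z 195 mm), axes as the stand's: where the 12 mm round steel rail's axis passes if its brackets are at mid-setting. The true rail is rigid but clamped up to 12 mm higher or lower and up to 12 mm to either side in x, parallel to this; the setting is not in the readings: find it by eye or touch. Rail slope: 5 deg (0.087 rad) down to +y.
- stop_home (a point): Point fixed on the stand (x 0, y +104, z 186 mm): where the hanger's saddle ends up, give or take the rail's setting, when its front wheel rests on the black rubber stop, a 40 mm disc on the rail near its low end with a red collar behind. The rail is free from y = -210 mm (upper bracket; bracket blocks are 36 mm wide) down to the stop's face at y = +150 mm.
- hanger: Roller hanger with its washed strainer, one loose part, 0.3 to 0.65 kg, 236 mm tall, standing on the strainer's flat bottom. Origin: centre of the underside; z up; y its rolling direction; its hook is open to +x, which at the start looks away from the robot within 0.5 rad. Strainer: perforated steel, 64 mm diameter, blue lid to z 76. The stand's rail must end up under the wheels.
- saddle (a point): On the hanger, z 140 mm, midway between the wheels: where the rail's axis lies once seated. Two white grooved wheels, one at y -28, one at y +28 mm, axles at z 158; groove radius 12, width 16 mm; flange radius 18 mm (bottom at z 140). Stiff bearings: it rolls at up to 0.3 m/s; a light or crookedly hung one may stick and need a push of under 1 N all the way to the stop.
- hook_back (a point): On the hanger, x -24, z 115 mm: inner face of the hook's back, a flat upright steel strip 30 mm wide in y. The rail enters sideways from +x between the hook's lower arm (top at z 84 mm) and the wheel flanges (bottom at z 140). When the rail touches this face the hanger is 18 mm too far towards its +x for the wheels to sit on the rail.
- grip (a point): On the hanger, z 212 mm: centre of the blue grip, 18 mm in x, 26 mm in y, from z 184 (a steel bridge, 30 mm long in y, over the wheels) to z 236. Grasp it from above.
- spare_strainer: Bystander: loose steel strainer with a white lid and no hanger, 68 mm diameter, 76 mm tall. Origin: centre of the underside.
- beaker: Bystander: clear plastic beaker, 70 mm diameter, 85 mm tall. Origin: centre of the underside.
- jar: Bystander: white plastic jar with blue cap, 60 mm diameter, 85 mm tall. Origin: centre of the underside.
- funnel: Bystander: red funnel standing on its 110 mm wide mouth, 100 mm tall. Origin: centre of the underside.
- brush: Bystander: wash-up brush lying on the table. Origin: under its middle.
- cylinder: Bystander: clear measuring cylinder on a white foot of 84 mm diameter, 200 mm tall. Origin: centre of the underside.
- canister: Bystander: small blue canister, 70 x 110 mm, 160 mm tall. Origin: centre of the underside.
Not all that is in view belongs to the job. Leave any orange or pink look-alike of the hanger alone.

How it is judged:
On the way, in this order (a step that is already met when the one before it is completed fails the run):
1. the hanger is held clear of the table, not touching the stand (height (world z) of hanger above 0.03 m and contact force between the fingers and hanger above 1 N and contact force between hanger and stand below 0.1 N), for 0.2 s.
2. still in the fingers, the hanger is let down on the upper half of the rail until the rail carries at least 1.5 N of it, with the rail between lower arm and wheels (contact force between hanger and stand above 1.5 N and contact force between the fingers and hanger above 1 N and y of saddle in the frame of stand between -0.2 and -0.04 m and x of saddle in the frame of stand between -0.018 and 0.018 m and z of saddle in the frame of stand between 0.17 and 0.24 m), for 0.2 s.
3. let go on the rail's upper half, hanging on the rail (contact force between the fingers and hanger below 0.05 N and contact force between hanger and stand above 1.5 N and y of saddle in the frame of stand below 0.03 m), for 0.05 s.
At the end, for the whole second after the job is handed in: The hanger hangs from the rail by its wheels, clear of tray and table, upright within 0.16 rad (the rail's own slope is 0.087), its front wheel against the rubber stop (saddle at y = 98 to 112 mm in the stand's frame, 104 when touching), at rest (under 0.02 m/s) and not touched by the robot (y of saddle in the frame of stand between 0.098 and 0.112 m and x of saddle in the frame of stand between -0.018 and 0.018 m and height (world z) of hanger above 0.022 m and angle between hanger's own z axis and vertical below 0.16 rad and contact force between hanger and stand above 1.5 N and linear speed of hanger below 0.02 m/s and contact force between each of the arm, the fingers and hanger below 0.05 N).
It fails at once if the hanger is forced against rail or stand with more than 25 N (contact force between hanger and stand above 25 N).
It fails at once if the robot presses on the stand with more than 25 N (contact force between any of the fingers, the arm and stand above 25 N).
It fails at once if the hanger tips over or falls (leans more than 0.5 rad) (angle between hanger's own z axis and vertical above 0.5 rad).
It fails at once if a bystander is pushed more than 30 mm from its place (distance of any of spare_strainer, beaker, jar, funnel, brush, cylinder, canister from where it was at the start of the episode above 0.03 m).
It also fails if it takes over 70 s, if anything falls off the work surface, if the arm or the gripper's body presses on something with over 40 N, if the wrist force passes 120 N, or if a joint passes its speed limit or range.

ROBOT

A 7-joint arm with a two-finger parallel gripper is mounted at the origin on the work surface. World frame = base frame: x ahead of the robot, y to its left, z up, the work surface at z = 0. Lengths are in m, angles in rad, forces in N, time in s.
With the tool pointing down it reaches from about 0.425 to 0.875 m from the base axis. Payload 9.9 kg.
Tool frame: the origin (TCP) lies on the centre line of the jaws, within the pads' length; the fingertips stand 25 mm ahead of it and the grasp point (between the pads) lies 6 mm ahead of it; y points along the fingers, x is the direction in which the jaws open and shut, and the axes are right-handed (so a half turn about y gives the same grasp; the last joint's range is limited). The gripper opens to 85 mm and grips with 20 to 120 N. Pads are 22 mm wide; open, the fingers measure 114 mm over their backs; the gripper's body (76 mm by 85 mm) begins 54 mm behind the grasp point. The pads swing forward as they close: fully open they stand 13 mm farther back than shut.
Start: joints at [1.122, 0.576, 0.025, 1.437, -0.015, 1.129, -0.057], TCP at [0.241, -0.631, 0.256] pointing down, gripper open.
Joint ranges: [-2.76, 2.76], [-0.34, 2.15], [-1.52, 1.57], [0.19, 2.46], [-1.09, 4.23], [0.17, 1.99], [-2.82, 2.82]. Speed limits (rad/s): [2.22, 2.22, 3.01, 3.01, 3.14, 3.14, 3.14].

INTERFACE

Orientations are given as a rotation vector (axis times angle).
In Python, from station import monitor, cams, manip gives the robot as it stands.
- The arm moves only by the shell command python3 -m handwheel 'ROWS'. ROWS is JSON, a list of rows, each a list of 7 numbers: the turn, a rotation vector about the tool's x, y, z in degrees, then the shift along the tool's x, y, z in m, then the finger opening in m, from 0 to 0.0854. In form: [[rx, ry, rz, dx, dy, dz, fingers], ...]. A call has 1 to 8 rows; each row is the pose to reach, as a shift and turn from the pose commanded when the call began, along the tool's axes at that moment; what a row does not reach only later rows make up. A row lasts 1/8 s, in which the tool goes at most 62.5 mm and 10.7 degrees, less where a joint would pass 70% of its speed; a pose out of reach is approached as far as the arm can. A call with a gripper value outside its range is refused whole. The fingers move at their own pace and stop on an object; the grip force is fixed at half the most. Time passes only in rows, so rows that repeat a pose let the fingers close. It gives the time, the measured TCP pose, the force and the opening at its end, in the units of the state.
- monitor.observe(): the state, without advancing time (a new reading comes with each control period).
- cams.grab_frame(name): name is "side" or "top"; returns a dict with "img" (420x560x3 uint8, blue, green, red), "vertical_fov" (degrees; the focal length in pixels is half the picture's height over the tangent of half this angle, whatever the lens; pixels are square), "cx", "cy" (the principal point, pixels), "R" (3x3) and "t" (3): a world point X has camera coordinates R X + t. Camera axes: x right, y down, z forward; pixel columns grow to the right and rows downward; lengths in m; the calibration is good to about 2 mm. A picture is of the moment at which its call begins. There is no depth.
- manip.hand_in(): hands the job in, once; it reports no verdict.
The state is a dict: "t": time; "qpos": joint angles; "qd": joint speeds; "tau": joint torques, N m; "position": TCP position; "eef_rot": TCP orientation; "ft_force": force on the tool from outside, world axes, zero at the start; "ft_torque": the same for the moment, N m; "opening": opening from 0.0 (shut) to 1.0 (fully open).
Only numpy, scipy, OpenCV 4.12 (cv2) and the standard library are available. Lean on these libraries where they do the work, as an engineer would, in place of code of your own. Each camera call takes 0.05 s, during which the arm holds its last target.

## Working session

There is one attempt and no reset: what is moved stays moved. The work goes in short steps, Python scripts to look and compute and a shell command to move; the robot and the scene stay as the last step left them, time stands still between calls to the robot, and variables do not carry over. Pictures are saved under pics/ and viewed, and the job is handed in when it is done.

```bash
ls; mkdir -p pics; python3 - <<'E'
from station import monitor,cams
import cv2
s=monitor.observe();print({k:(v if isinstance(v,float) else [round(float(x),3) for x in v]) for k,v in s.items() if k in('t','position','eef_rot','ft_force','opening') } if 0 else s)
for n in('side','top'):
    f=cams.grab_frame(n);cv2.imwrite(f'pics/{n}0.png',f['img']);print(n,f['vertical_fov'],f['cx'],f['cy'],f['R'],f['t'])
E
```

```text
pics
{'t': 0.0, 'qpos': array([ 1.1221837 ,  0.57652275,  0.02485202,  1.43792491, -0.01499762,
        1.12898321, -0.05653552]), 'qd': array([ 4.05545639e-04,  1.31580698e-03, -2.09231877e-03, -1.73817440e-05,
        5.17344498e-05,  1.37288402e-04, -6.93365105e-04]), 'tau': array([ 4.16526291e-05, -7.65770173e+01,  2.25033090e+00, -2.85971224e+01,
        1.51314080e-02,  1.24300036e-02,  2.48896788e-05]), 'position': array([ 0.24067675, -0.63019037,  0.25544313]), 'eef_rot': array([-1.35910424,  0.9374568 , -0.93512502]), 'ft_force': array([0.1482387 , 0.56696545, 0.40480591]), 'ft_torque': array([0.03024706, 0.02294748, 0.05582239]), 'opening': 0.9982563418597137}
side 46.0670236404186 277.87643834340116 207.5378846359424 [[-0.86281085 -0.50542502  0.01014798]
 [-0.35003305  0.58281702 -0.73334929]
 [ 0.36473867 -0.63629386 -0.67977631]] [0.39104537 0.26551596 1.59767675]
top 55.62428430518832 279.9128252027672 213.8315670943541 [[ 0.07819243 -0.99693559  0.0023163 ]
 [-0.97695915 -0.07708802 -0.19901825]
 [ 0.19858694  0.01329879 -0.97999305]] [-0.03738396  0.49217416  1.37082753]
```

View pics/side0.png

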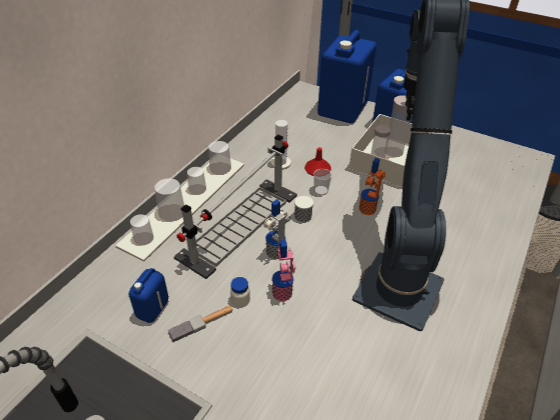

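View pics/top0.png

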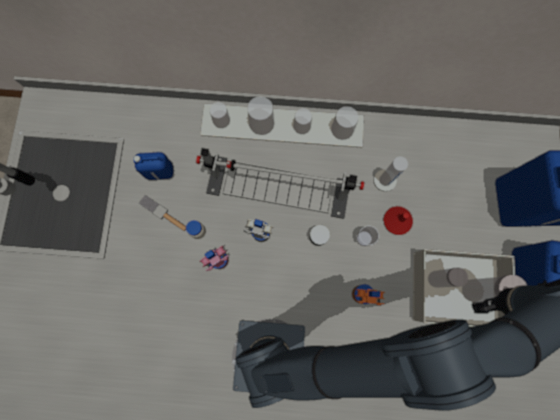

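Candidates for the hanger: grey/white at top (260,229) / side (276,225); pink at top (215,257) / side (284,275); orange at top (368,296) / side (371,190). The description (white wheels, steel, blue lid) points to the first, so I'll check it in a close crop.

```bash
cat > h.py <<'E'
import numpy as np,cv2
from scipy.optimize import least_squares
from station import monitor,cams
def P(f,X):
    X=np.atleast_2d(X);c=X@np.array(f['R']).T+np.array(f['t']);F=210/np.tan(np.radians(f['vertical_fov']/2))
    return np.c_[f['cx']+F*c[:,0]/c[:,2],f['cy']+F*c[:,1]/c[:,2]]
def onz(f,uv,z):
    F=210/np.tan(np.radians(f['vertical_fov']/2));d=np.array(f['R']).T@np.array([(uv[0]-f['cx'])/F,(uv[1]-f['cy'])/F,1]);o=-np.array(f['R']).T@np.array(f['t'])
    return o+d*(z-o[2])/d[2]
def tri(fs,uvs):
    return least_squares(lambda X:np.concatenate([P(f,X)[0]-u for f,u in zip(fs,uvs)]),[.5,0,.1])
def crop(f,name,x0,y0,w,h,s):
    cv2.imwrite(name,cv2.resize(f['img'][y0:y0+h,x0:x0+w],None,fx=s,fy=s,interpolation=cv2.INTER_CUBIC))
import pickle,os
def load(): return [pickle.load(open(n+'.pkl','rb')) for n in('side','top')]
E
python3 - <<'E'
from h import *
for n in('side','top'): pickle.dump(cams.grab_frame(n),open(n+'.pkl','wb'))
s,t=load()
crop(s,'pics/s1.png',250,180,80,130,5)
crop(s,'pics/s1b.png',165,120,135,160,4) if 0 else crop(s,'pics/s1b.png',160,120,150,150,4)
crop(t,'pics/t1.png',190,145,180,130,4)
E
```

```text
(no output)
```

View pics/s1.png

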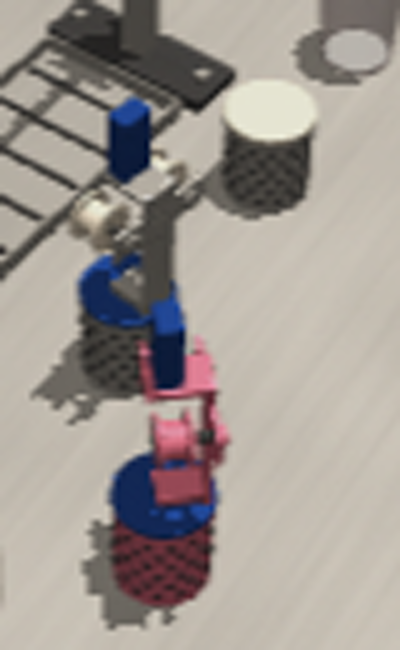

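View pics/s1b.png

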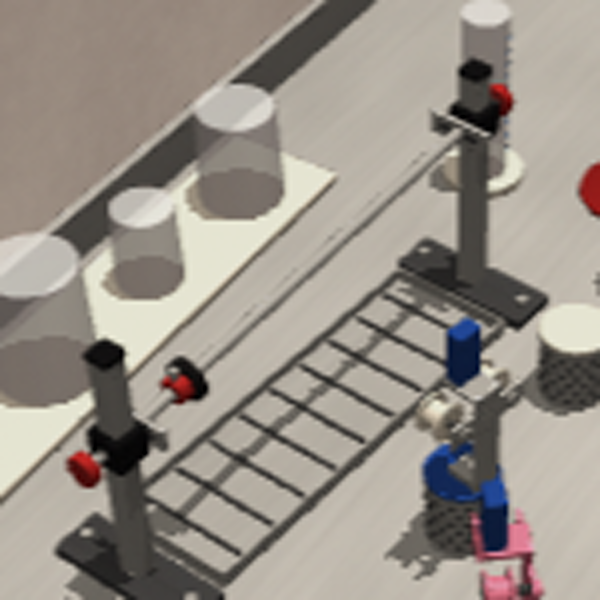

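View pics/t1.png

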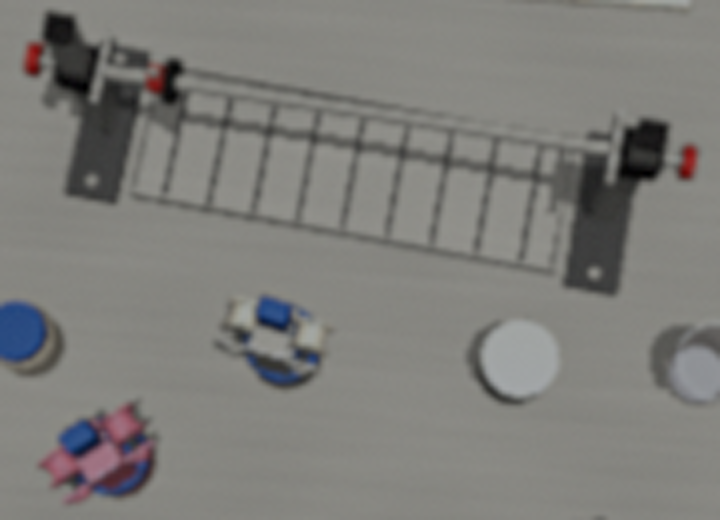

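```bash
python3 - <<'E'
from h import *
s,t=load()
crop(s,'pics/s2.png',195,135,95,85,8)
crop(t,'pics/t2.png',190,145,90,65,8)
crop(t,'pics/t2b.png',285,155,90,70,8)
crop(s,'pics/s3.png',255,190,50,70,8)
crop(t,'pics/t3.png',235,205,50,45,12)
E
```

```text
(no output)
```

View pics/s2.png

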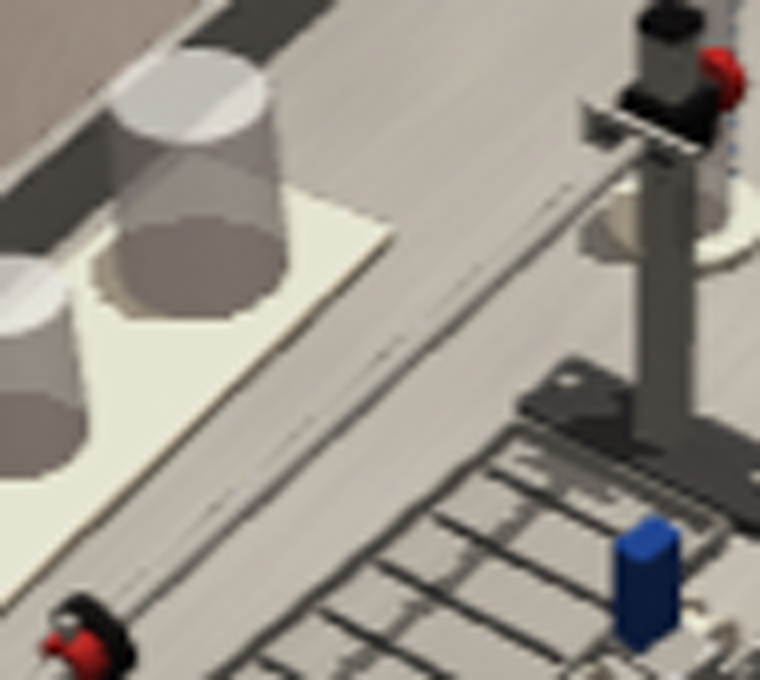

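View pics/t2.png

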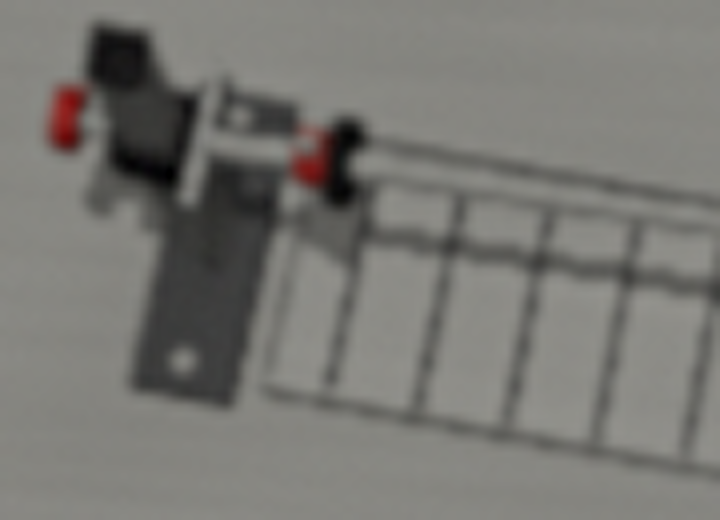

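View pics/t2b.png

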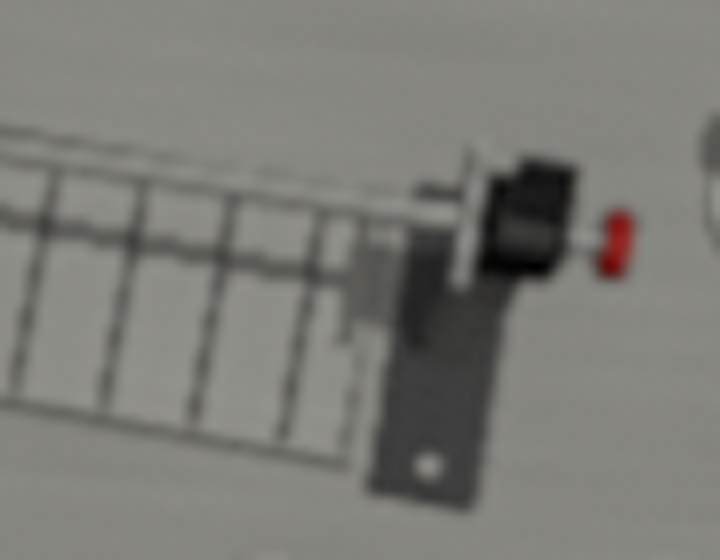

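View pics/s3.png

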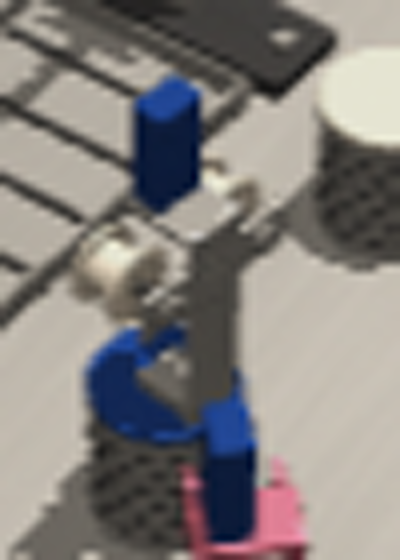

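View pics/t3.png

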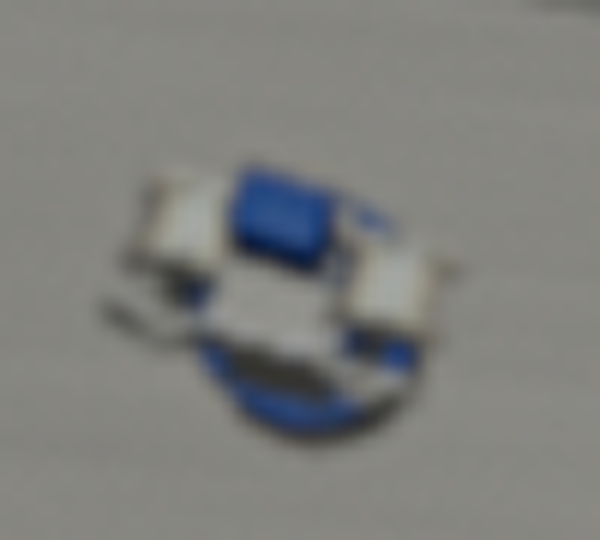

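```bash
python3 - <<'E'
from h import *
s,t=load()
def prof(f,a,b,h=5):
    a=np.array(a,float);b=np.array(b,float);d=(b-a)/np.linalg.norm(b-a);n=np.array([-d[1],d[0]])
    g=f['img'].astype(np.float32).mean(2);o=np.arange(-h,h+.1,.5)
    for seg in ((0.03,.3),(.35,.65),(.7,.95)):
        q=a+(b-a)*np.linspace(*seg,60)[:,None]
        m=(q[:,None]+o[None,:,None]*n).astype(np.float32)
        v=cv2.remap(g,m[...,0],m[...,1],cv2.INTER_LINEAR).mean(0)
        print(seg,' '.join(f'{x:.1f}:{y:.0f}' for x,y in zip(o,v)))
print('n side');prof(s,(195+128/8,135+610/8),(195+600/8,135+180/8))
print('top');prof(t,(235,165),(341.9,181.5))
for f,name,a,b in((s,'s',(195+128/8,135+610/8),(195+600/8,135+180/8)),(t,'t',(235,165),(341.9,181.5))):pass
E
```

```text
n side
(0.03, 0.3) -5.0:180 -4.5:181 -4.0:182 -3.5:179 -3.0:174 -2.5:173 -2.0:177 -1.5:176 -1.0:165 -0.5:143 0.0:119 0.5:111 1.0:129 1.5:158 2.0:176 2.5:182 3.0:184 3.5:184 4.0:183 4.5:182 5.0:181
(0.35, 0.65) -5.0:179 -4.5:180 -4.0:179 -3.5:175 -3.0:170 -2.5:170 -2.0:174 -1.5:175 -1.0:165 -0.5:144 0.0:121 0.5:114 1.0:132 1.5:159 2.0:175 2.5:180 3.0:181 3.5:181 4.0:181 4.5:180 5.0:180
(0.7, 0.95) -5.0:182 -4.5:182 -4.0:181 -3.5:178 -3.0:171 -2.5:169 -2.0:172 -1.5:174 -1.0:164 -0.5:145 0.0:122 0.5:115 1.0:132 1.5:156 2.0:168 2.5:170 3.0:168 3.5:167 4.0:165 4.5:163 5.0:164
top
(0.03, 0.3) -5.0:133 -4.5:132 -4.0:128 -3.5:120 -3.0:109 -2.5:102 -2.0:103 -1.5:110 -1.0:121 -0.5:129 0.0:131 0.5:127 1.0:120 1.5:114 2.0:113 2.5:118 3.0:123 3.5:127 4.0:129 4.5:130 5.0:131
(0.35, 0.65) -5.0:134 -4.5:135 -4.0:134 -3.5:133 -3.0:128 -2.5:120 -2.0:114 -1.5:115 -1.0:121 -0.5:128 0.0:131 0.5:128 1.0:121 1.5:115 2.0:114 2.5:120 3.0:126 3.5:130 4.0:132 4.5:133 5.0:132
(0.7, 0.95) -5.0:134 -4.5:134 -4.0:133 -3.5:133 -3.0:131 -2.5:129 -2.0:128 -1.5:128 -1.0:130 -0.5:133 0.0:134 0.5:129 1.0:121 1.5:113 2.0:110 2.5:113 3.0:118 3.5:123 4.0:125 4.5:125 5.0:122
```

```bash
python3 - <<'E'
from h import *
s,t=load()
n=np.array([.674,.739])
sa=np.array([211,211.25])-.9*n; sb=np.array([270,157.5])-.9*n
ta=np.array([235,164.75]);tb=np.array([341.9,181.6])
def plane(f,a,b):
    o=onz(f,a,0.);c=onz(f,b,0.);C=-np.array(f['R']).T@np.array(f['t']);m=np.cross(o-C,c-C);m/=np.linalg.norm(m);return m,m@C
m1,d1=plane(s,sa,sb);m2,d2=plane(t,ta,tb)
d=np.cross(m1,m2);d/=np.linalg.norm(d);d*=np.sign(d[1])
print('dir',d,'slope deg',np.degrees(np.arcsin(-d[2])),'yaw',np.arctan2(-d[0],d[1]))
p0=np.linalg.lstsq(np.array([m1,m2,d]),np.array([d1,d2,0]),rcond=None)[0]
# closest pts to top pixels
for uv in((236,165),(341.9,181.6)):
    r=least_squares(lambda k:P(t,p0+k[0]*d)[0]-uv,[0.3]);print(uv,p0+r.x[0]*d)
for uv in((235.0,169.0) ,):pass
H=[onz(t,(190+182/8,145+361/8),z) for z in(0,.008)]+[onz(t,(285+430/8,155+465/8),z) for z in(0,.008)]
print('holes',H)
print('tray near corners z17',onz(t,(190+265/8,145+388/8),.017),onz(t,(285+350/8,155+465/8),.017))
# side: plate holes
for uv in((195+570/8,135+380/8),):print('side far hole',onz(s,uv,.006))
# posts top right: black cap
print('post cap top',tri([s,t],[(195+672/8,135+20/8),(285+550/8,155+170/8)]).x)
# hanger
print('grip top', [onz(f,u,.236) for f,u in((s,(255+168/8,190+95/8)),(t,(235+290/12,205+205/12)))])
print('wheelL',tri([s,t],[(255+115/8,190+270/8),(235+188/12,205+222/12)]))
print('wheelR',onz(t,(235+395/12,205+288/12),.165),onz(t,(235+188/12,205+222/12),.165))
E
```

```text
dir [ 0.11315376  0.98894552 -0.09582789] slope deg 5.498971715084779 yaw -0.11392317362985409
(236, 165) [0.62423679 0.15910142 0.1690708 ]
(341.9, 181.6) [ 0.58406936 -0.19195537  0.20308787]
holes [array([0.5740315 , 0.25938244, 0.        ]), array([0.5720196 , 0.25784541, 0.008     ]), array([ 0.52339374, -0.21465974,  0.        ]), array([ 0.52166289, -0.21356583,  0.008     ])]
tray near corners z17 [0.5599867  0.21655004 0.017     ] [ 0.51684057 -0.1759      0.017     ]
side far hole [ 0.64386937 -0.23326515  0.006     ]
post cap top [ 0.58637372 -0.22202007  0.2519134 ]
grip top [array([0.42432086, 0.0657286 , 0.236     ]), array([0.42495435, 0.06040159, 0.236     ])]
wheelL      message: Both `ftol` and `xtol` termination conditions are satisfied.
     success: True
      status: 4
         fun: [ 8.278e-02  2.247e-02 -2.326e-02 -8.411e-02]
           x: [ 4.321e-01  9.283e-02  1.584e-01]
        cost: 0.00748669388190183
         jac: [[-2.663e+02 -1.605e+02 -4.472e-01]
               [-1.126e+02  1.877e+02 -2.211e+02]
               [ 2.836e+01 -3.044e+02 -2.131e+01]
               [-3.000e+02 -2.366e+01 -5.361e+01]]
        grad: [ 3.226e-12  9.468e-13  3.158e-07]
  optimality: 3.157725080304985e-07
 active_mask: [ 0.000e+00  0.000e+00  0.000e+00]
        nfev: 5
        njev: 5
wheelR [0.41702929 0.03465813 0.165     ] [0.43068241 0.09215886 0.165     ]
```

```bash
cat >> h.py <<'E'
from scipy.spatial.transform import Rotation as Ro
def Rt(psi,pitch=0.0):
    # tool x at yaw psi horizontally, y down; pitch: turn about tool x (rad)
    x=np.array([np.cos(psi),np.sin(psi),0]);y=np.array([0,0,-1.]);z=np.cross(x,y)
    return Ro.from_matrix(np.c_[x,y,z])*Ro.from_rotvec([pitch,0,0])
def delta(grasp,psi,pitch=0.0,s=None):
    s=s or monitor.observe();R=Ro.from_rotvec(s['eef_rot']);T=Rt(psi,pitch)
    tcp=np.array(grasp)-T.apply([0,0.006,0])
    print('t',round(s['t'],2),'turn deg',(R.inv()*T).as_rotvec(degrees=True).round(2),'shift',R.inv().apply(tcp-s['position']).round(4),'dist',np.linalg.norm(tcp-s['position']).round(3))
def st():
    s=monitor.observe();R=Ro.from_rotvec(s['eef_rot']);M=R.as_matrix();print('t',round(s['t'],2),'grasp',(s['position']+R.apply([0,.006,0])).round(4),'psi',np.arctan2(M[1,0],M[0,0]).round(3),'y',M[:,1].round(3),'ft',s['ft_force'].round(2),'op',round(s['opening'],3),'q',s['qpos'].round(2))
E
python3 - <<'E'
from h import *
st();M=Ro.from_rotvec(monitor.observe()['eef_rot']).as_matrix();print(M.round(3))
delta([.40,-.35,.40],-.234)
delta([.424,.063,.40],-.234);delta([.424,.063,.40],-.234+np.pi)
s,t=load()
for n,uv,z in(('spare',(319,233),.076),('orange',(373,290),.236),('pinkgrip',(190+78/4,145+437/4),.236),('jar',(195,227),.085)):print(n,onz(t,uv,z))
E
```

```text
t 0.2 grasp [ 0.2407 -0.6303  0.2498] psi -1.206 y [-0.     0.001 -1.   ] ft [ 0.11 -0.71  0.64] op 1.001 q [ 1.12  0.58  0.02  1.44 -0.02  1.13 -0.06]
[[ 0.357 -0.     0.934]
 [-0.934  0.001  0.357]
 [-0.001 -1.    -0.   ]]
t 0.2 turn deg [-3.000e-02 -5.569e+01 -6.000e-02] shift [-0.2052 -0.15    0.2488] dist 0.356
t 0.2 turn deg [-3.000e-02 -5.569e+01 -6.000e-02] shift [-0.5825 -0.1496  0.4186] dist 0.733
t 0.2 turn deg [ 7.0000e-02  1.2431e+02 -3.0000e-02] shift [-0.5825 -0.1496  0.4186] dist 0.733
spare [ 0.43127943 -0.1394219   0.076     ]
orange [ 0.24700655 -0.29544178  0.236     ]
pinkgrip [0.31461144 0.20146148 0.236     ]
jar [0.41709966 0.28942882 0.085     ]
```

```bash
python3 -m handwheel '[[0,0,0,0,-0.06,0,0.0854],[0,-8,0,-0.02,-0.12,0.025,0.0854],[0,-17,0,-0.06,-0.15,0.07,0.0854],[0,-26,0,-0.1,-0.15,0.12,0.0854],[0,-35,0,-0.14,-0.15,0.165,0.0854],[0,-44,0,-0.18,-0.15,0.21,0.0854],[0,-52,0,-0.205,-0.15,0.249,0.0854],[0,-55.7,0,-0.205,-0.15,0.249,0.0854]]'; python3 -c "
from h import *
st();delta([.424,.063,.38],-.234)"
```

```text
t: 1.2
position: [0.403, -0.346, 0.4067]
eef_rot: [-1.562, 0.174, -0.176]
ft_force: [-1.0, -0.3, -0.3]
opening: 0.999
t 1.2 grasp [ 0.403  -0.346   0.4007] psi -0.223 y [ 0.002  0.001 -1.   ] ft [-1.05 -0.3  -0.34] op 0.999 q [ 0.82  0.26 -0.27  1.55  0.07  1.34  0.32]
t 1.2 turn deg [-0.08  0.62  0.07] shift [-0.07    0.0212  0.4035] dist 0.41
```

```bash
python3 -m handwheel '[[0,0,0,-0.01,0,0.055,0.0854],[0,0,0,-0.02,0,0.11,0.0854],[0,0,0,-0.03,0,0.17,0.0854],[0,0,0,-0.04,0,0.23,0.0854],[0,0,0,-0.05,0,0.29,0.0854],[0,0,0,-0.06,0,0.35,0.0854],[0,0,0,-0.069,0,0.402,0.0854],[0,0,0,-0.069,0,0.402,0.0854]]'; python3 - <<'E'
from h import *
st();delta([.424,.063,.28],-.234)
for n in('side','top'):
    f=cams.grab_frame(n);pickle.dump(f,open(n+'2.pkl','wb'))
    c=P(f,[.424,.063,.236])[0].astype(int);print(n,c);crop(f,f'pics/{n}a.png',c[0]-60,c[1]-60,120,100,6)
E
```

```text
t: 2.2
position: [0.4259, 0.0608, 0.4066]
eef_rot: [-1.562, 0.178, -0.178]
ft_force: [-0.2, -1.4, 0.4]
opening: 1.002
t 2.2 grasp [0.4259 0.0608 0.4006] psi -0.227 y [ 0.     0.001 -1.   ] ft [-0.2  -1.42  0.37] op 1.002 q [ 0.27  0.11 -0.59  1.75  0.06  1.3  -0.56]
t 2.2 turn deg [-0.08  0.42  0.01] shift [-0.0023  0.1206  0.0015] dist 0.121
side [276 201]
top [258 222]
```

View pics/sidea.png

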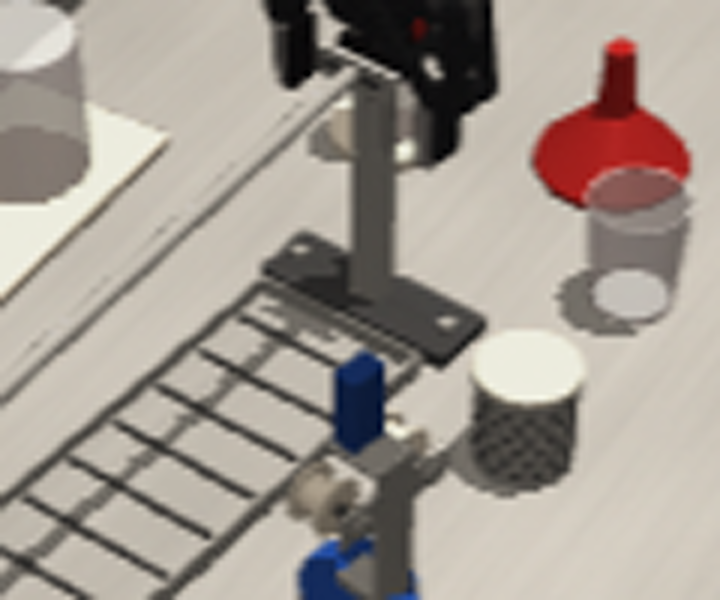

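View pics/topa.png

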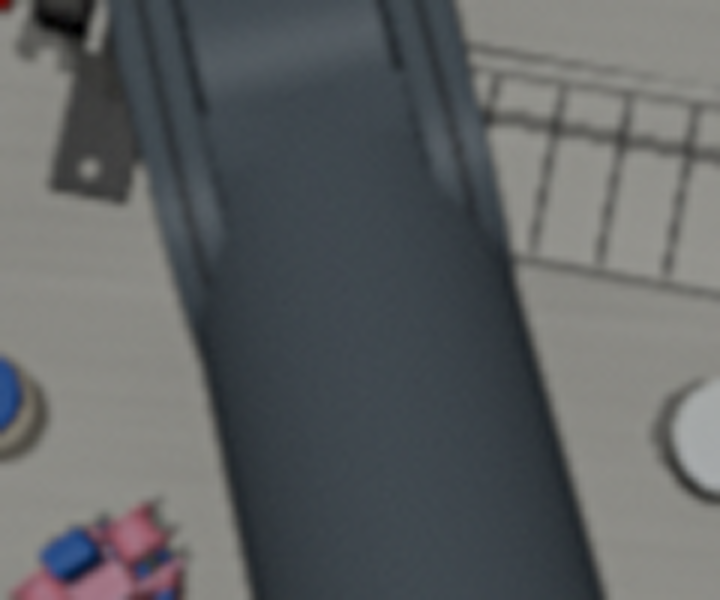

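```bash
python3 -m handwheel '[[0,0,0,-0.002,0.05,0.001,0.0854],[0,0,0,-0.002,0.1,0.001,0.0854],[0,0,0,-0.002,0.13,0.001,0.0854],[0,0,0,-0.002,0.155,0.001,0.0854],[0,0,0,-0.002,0.17,0.001,0.0854],[0,0,0,-0.002,0.185,0.001,0.0854],[0,0,0,-0.002,0.185,0.001,0.0854]]'; python3 - <<'E'
from h import *
st()
f=cams.grab_frame('side');crop(f,'pics/sb.png',220,130,120,100,6)
print(P(f,[[.424,.063,.216]]))
E
```

```text
t: 3.18
position: [0.4242, 0.0565, 0.2205]
eef_rot: [-1.564, 0.187, -0.184]
ft_force: [-0.4, -0.7, 0.5]
opening: 0.998
t 3.17 grasp [0.4241 0.0565 0.2145] psi -0.236 y [-0.002 -0.001 -1.   ] ft [-0.36 -0.74  0.47] op 0.998 q [ 0.2   0.29 -0.57  2.09  0.21  0.82 -0.73]
[[276.47669209 206.09150756]]
```

View pics/sb.png

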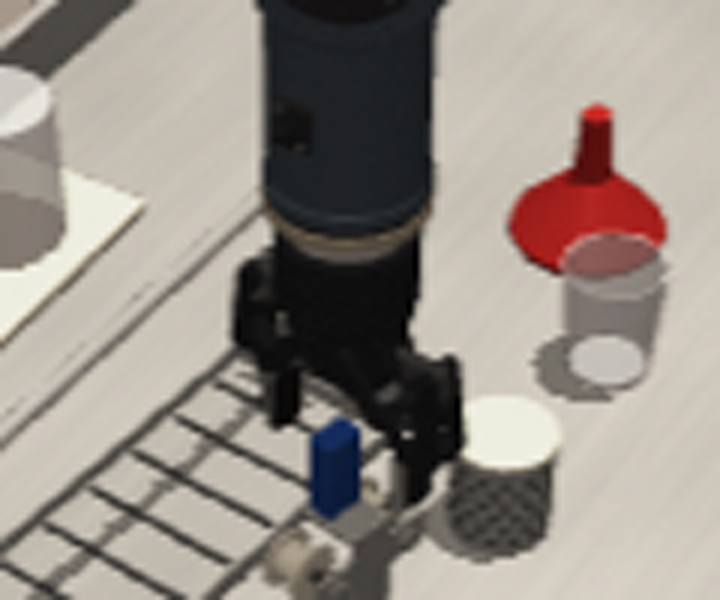

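```bash
python3 - <<'E'
from h import *
f=pickle.load(open('side.pkl','rb'))
s=monitor.observe();R=Ro.from_rotvec(s['eef_rot'])
for dx in(-.057,-.0425,0,.0425,.057):
  for dy in(.012,.025):
    print(dx,dy,((P(f,s['position']+R.apply([dx,dy,0]))[0]-[220,130])*6).round())
c=np.array([.424,.063,0]);h=Ro.from_rotvec([0,0,-.234])
for x in(-9,9):
  for y in(-13,13): print(x,y,((P(f,c+h.apply([x/1e3,y/1e3,.236]))[0]-[220,130])*6).round())
delta([.424,.063,.215],-.234)
E
```

```text
-0.057 0.012 [422. 511.]
-0.057 0.025 [422. 529.]
-0.0425 0.012 [402. 498.]
-0.0425 0.025 [402. 515.]
0 0.012 [344. 459.]
0 0.025 [343. 477.]
0.0425 0.012 [287. 422.]
0.0425 0.025 [287. 439.]
0.057 0.012 [268. 409.]
0.057 0.025 [268. 427.]
-9 -13 [369. 425.]
-9 13 [334. 449.]
9 -13 [344. 409.]
9 13 [310. 432.]
t 3.23 turn deg [ 0.04 -0.11 -0.05] shift [-0.0019  0.0002  0.0058] dist 0.006
```

```bash
python3 -m handwheel '[[0,0,0,-0.001,0,0.006,0.0854],[0,0,0,-0.001,0,0.006,0.0854],[0,0,0,-0.001,0,0.006,0.03],[0,0,0,-0.001,0,0.006,0],[0,0,0,-0.001,0,0.006,0],[0,0,0,-0.001,0,0.006,0],[0,0,0,-0.001,0,0.006,0],[0,0,0,-0.001,0,0.006,0]]'; python3 -c "
from h import *
st()"
```

```text
t: 4.22
position: [0.4252, 0.0643, 0.2214]
eef_rot: [-1.563, 0.183, -0.184]
ft_force: [0.0, -1.3, 3.0]
opening: 0.201
t 4.22 grasp [0.4252 0.0643 0.2154] psi -0.234 y [ 0.  0. -1.] ft [ 0.01 -1.34  2.99] op 0.201 q [ 0.19  0.29 -0.57  2.08  0.22  0.82 -0.75]
```

```bash
python3 -m handwheel '[[0,0,0,0,-0.02,0,0],[0,0,0,0,-0.05,0,0],[0,0,0,0,-0.08,0,0],[0,0,0,0,-0.11,0,0],[0,0,0,0,-0.12,0,0],[0,0,0,0,-0.12,0,0],[0,0,0,0,-0.12,0,0]]'; python3 - <<'E'
from h import *
st();delta([.5145,-.0997,.335],-.111)
f=cams.grab_frame('side');crop(f,'pics/sc.png',220,110,120,130,5)
E
```

```text
t: 5.1
position: [0.4244, 0.064, 0.34]
eef_rot: [-1.564, 0.185, -0.182]
ft_force: [-0.6, -0.5, -5.1]
opening: 0.206
t 5.1 grasp [0.4244 0.064  0.334 ] psi -0.234 y [-0.002 -0.    -1.   ] ft [-0.57 -0.5  -5.08] op 0.206 q [ 0.25  0.16 -0.6   1.88  0.1   1.13 -0.62]
t 5.1 turn deg [ 0.04 -7.04 -0.13] shift [ 0.1256 -0.0012 -0.1384] dist 0.187
```

View pics/sc.png

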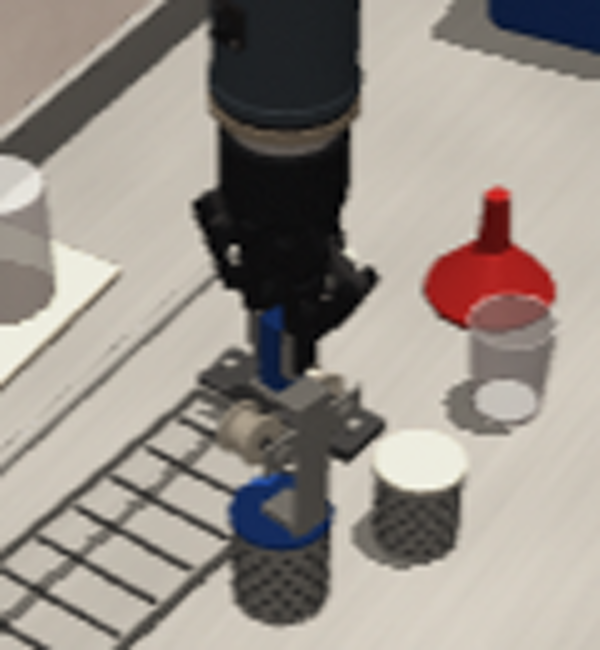

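```bash
python3 -m handwheel '[[0,-1,0,0.02,0,-0.02,0],[0,-2.5,0,0.05,0,-0.05,0],[0,-4,0,0.08,0,-0.085,0],[0,-6,0,0.105,0,-0.115,0],[0,-7,0,0.12,0.01,-0.133,0],[0,-7,0,0.125,0.025,-0.138,0],[0,-7,0,0.125,0.035,-0.138,0],[0,-7,0,0.125,0.035,-0.138,0]]'; python3 - <<'E'
from h import *
st();delta([.594,-.1085,.295],-.111)
f=cams.grab_frame('side');crop(f,'pics/sd.png',220,90,120,130,5)
f=cams.grab_frame('top');crop(f,'pics/td.png',240,130,150,120,5)
E
```

```text
t: 6.15
position: [0.5138, -0.0975, 0.3053]
eef_rot: [-1.568, 0.088, -0.085]
ft_force: [0.1, 0.7, -4.2]
opening: 0.204
t 6.15 grasp [ 0.5137 -0.0975  0.2993] psi -0.11 y [-0.002  0.001 -1.   ] ft [ 0.09  0.66 -4.2 ] op 0.204 q [ 0.47  0.34 -0.51  1.75  0.18  1.11 -0.21]
t 6.15 turn deg [-0.03  0.06 -0.14] shift [ 0.081   0.0041 -0.0021] dist 0.081
```

View pics/sd.png

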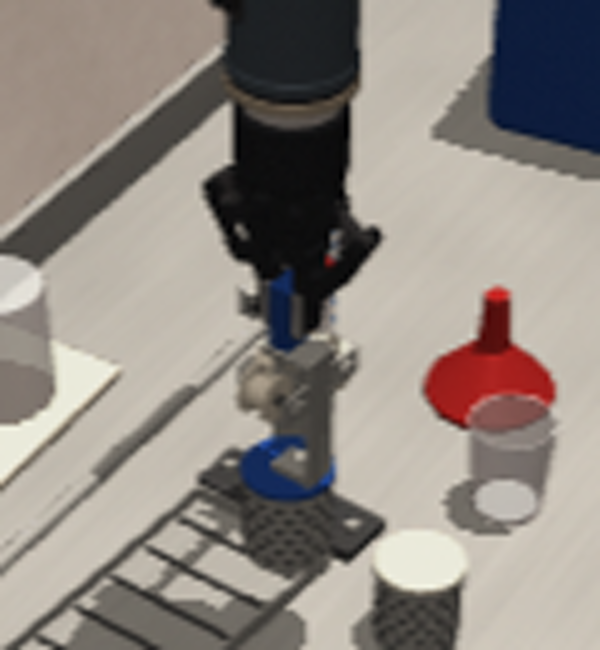

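View pics/td.png

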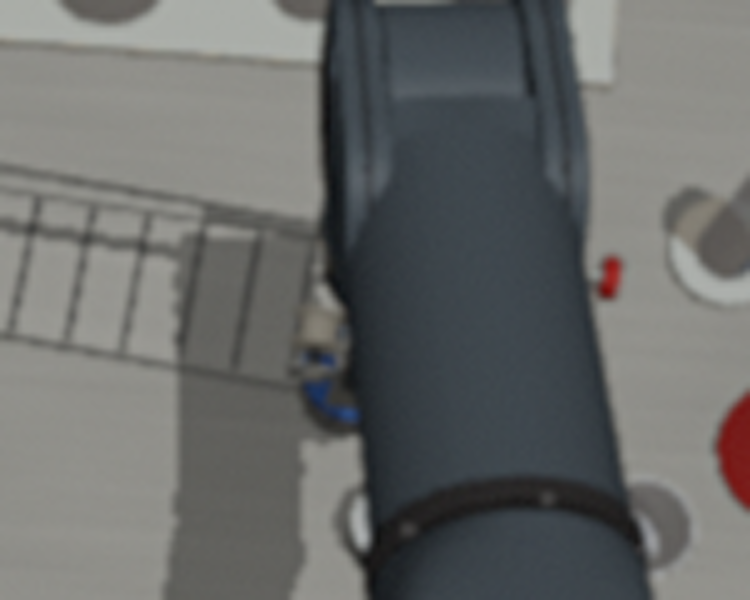

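```bash
python3 -m handwheel '[[-1,0,0,0.012,0,-0.002,0],[-2,0,0,0.027,0,-0.002,0],[-3,0,0,0.042,0,-0.002,0],[-4,0,0,0.057,0,-0.002,0],[-5,0,0,0.069,0,-0.002,0],[-5,0,0,0.077,0,-0.002,0],[-5,0,0,0.081,0,-0.002,0],[-5,0,0,0.081,0,-0.002,0]]'; python3 - <<'E'
from h import *
st();delta([.594,-.1085,.299],-.111,-.0873)
f=cams.grab_frame('side');crop(f,'pics/se.png',200,90,120,130,5)
E
```

```text
t: 7.25
position: [0.5949, -0.1101, 0.3062]
eef_rot: [-1.656, 0.093, -0.085]
ft_force: [0.0, -0.4, -3.9]
opening: 0.202
t 7.25 grasp [ 0.5948 -0.1107  0.3002] psi -0.112 y [-0.01  -0.086 -0.996] ft [ 0.03 -0.4  -3.95] op 0.202 q [ 0.35  0.46 -0.46  1.55  0.3   1.21 -0.29]
t 7.25 turn deg [-0.01 -0.06 -0.02] shift [-0.0011  0.001   0.0022] dist 0.003
```

View pics/se.png

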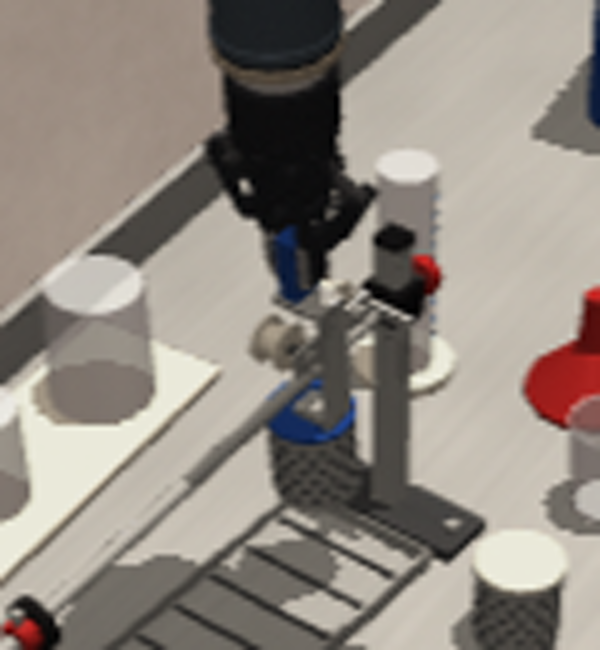

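```bash
python3 -m handwheel '[[0,0,0,0.003,0,0,0],[0,0,0,0.006,0,0,0],[0,0,0,0.009,0,0,0],[0,0,0,0.01,0,0,0],[0,0,0,0.01,0,0,0]]'; python3 -c "
from h import *
st()"; python3 -m handwheel '[[0,0,0,0.001,0,0,0],[0,0,0,0.002,0,0,0],[0,0,0,0.003,0,0,0],[0,0,0,0.003,0,0,0]]'; python3 -c "
from h import *
st()"
```

```text
t: 7.92
position: [0.6049, -0.111, 0.3062]
eef_rot: [-1.656, 0.093, -0.085]
ft_force: [0.2, 0.5, -5.3]
opening: 0.206
t 7.92 grasp [ 0.6048 -0.1115  0.3002] psi -0.112 y [-0.01  -0.087 -0.996] ft [ 0.18  0.47 -5.32] op 0.206 q [ 0.35  0.47 -0.46  1.52  0.31  1.22 -0.29]
t: 8.43
position: [0.6079, -0.1114, 0.3063]
eef_rot: [-1.656, 0.093, -0.085]
ft_force: [-0.2, -1.4, -4.7]
opening: 0.203
t 8.43 grasp [ 0.6079 -0.1119  0.3003] psi -0.112 y [-0.01  -0.087 -0.996] ft [-0.22 -1.41 -4.67] op 0.203 q [ 0.35  0.48 -0.46  1.52  0.31  1.23 -0.29]
```

Noise is about 1 N. Continuing in 1 mm steps.

```bash
for i in 1 ; do python3 -m handwheel '[[0,0,0,0.001,0,0,0],[0,0,0,0.002,0,0,0],[0,0,0,0.002,0,0,0]]'|grep -E "pos|force"; python3 -m handwheel '[[0,0,0,0.001,0,0,0],[0,0,0,0.001,0,0,0]]'|grep -E "pos|force"; python3 -m handwheel '[[0,0,0,0.001,0,0,0],[0,0,0,0.001,0,0,0]]'|grep -E "pos|force"; done
```

```text
position: [0.6099, -0.1115, 0.3062]
ft_force: [0.2, 0.2, -5.9]
position: [0.6104, -0.1116, 0.3061]
ft_force: [-2.1, 0.7, -4.3]
position: [0.6109, -0.1116, 0.3061]
ft_force: [-5.9, 0.0, -2.5]
```

```bash
python3 -m handwheel '[[0,0,0,-0.005,0,0,0],[0,0,0,-0.012,0,0,0],[0,0,0,-0.0195,0,0,0],[0,0,0,-0.0195,0,0,0]]'; python3 - <<'E'
from h import *
st();s=monitor.observe();g=s['position']+Ro.from_rotvec(s['eef_rot']).apply([0,.006,0])
delta(g-[0,0,.02],-.111,-.0873)
E
```

```text
t: 9.8
position: [0.5919, -0.1097, 0.3066]
eef_rot: [-1.656, 0.092, -0.085]
ft_force: [0.5, -0.8, -4.5]
opening: 0.2
t 9.8 grasp [ 0.5919 -0.1102  0.3007] psi -0.112 y [-0.009 -0.087 -0.996] ft [ 0.48 -0.82 -4.5 ] op 0.2 q [ 0.36  0.45 -0.46  1.56  0.3   1.21 -0.29]
t 9.8 turn deg [ 0.01 -0.04  0.02] shift [-0.      0.0199  0.0017] dist 0.02
```

```bash
python3 -m handwheel '[[0,0,0,0,0.006,0.0005,0],[0,0,0,0,0.012,0.001,0],[0,0,0,0,0.018,0.0015,0],[0,0,0,0,0.022,0.002,0],[0,0,0,0,0.022,0.002,0]]'|grep -E "pos|force"; python3 -m handwheel '[[0,0,0,0,0.001,0,0],[0,0,0,0,0.002,0,0],[0,0,0,0,0.002,0,0]]'|grep -E "pos|force"
```

```text
position: [0.5923, -0.1095, 0.2837]
ft_force: [0.1, 0.3, -5.1]
position: [0.5924, -0.1098, 0.2822]
ft_force: [-0.1, -0.1, -4.2]
```

```bash
python3 - <<'E'
from h import *
f=cams.grab_frame('side');crop(f,'pics/sf.png',210,110,90,90,6)
E
```

```text
(no output)
```

View pics/sf.png

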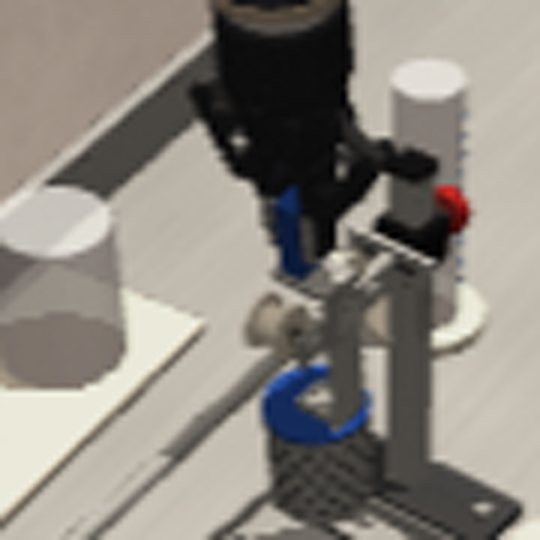

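```bash
for k in 1; do python3 -m handwheel '[[0,0,0,0,0.001,0,0],[0,0,0,0,0.001,0,0]]'|grep -E "pos|force"; python3 -m handwheel '[[0,0,0,0,0.001,0,0],[0,0,0,0,0.001,0,0]]'|grep -E "pos|force";  python3 -m handwheel '[[0,0,0,0,0.001,0,0],[0,0,0,0,0.001,0,0]]'|grep -E "pos|force"; done
```

```text
position: [0.5924, -0.1099, 0.2812]
ft_force: [-0.0, 0.5, -5.1]
position: [0.5923, -0.1099, 0.2801]
ft_force: [0.1, -0.7, -4.6]
position: [0.5924, -0.11, 0.2791]
ft_force: [-0.5, -0.4, -5.6]
```

```bash
for k in 1; do python3 -m handwheel '[[0,0,0,0,0.001,0,0],[0,0,0,0,0.001,0,0]]'|grep -E "pos|force"; python3 -m handwheel '[[0,0,0,0,0.001,0,0],[0,0,0,0,0.001,0,0]]'|grep -E "pos|force";  python3 -m handwheel '[[0,0,0,0,0.001,0,0],[0,0,0,0,0.001,0,0]]'|grep -E "pos|force"; done
```

```text
position: [0.5923, -0.1101, 0.2781]
ft_force: [-0.8, 0.7, -4.1]
position: [0.5923, -0.1102, 0.2771]
ft_force: [0.5, -0.1, -6.0]
position: [0.5924, -0.1103, 0.2762]
ft_force: [-0.1, -0.4, -4.4]
```

```bash
for k in 1; do python3 -m handwheel '[[0,0,0,0,0.001,0,0],[0,0,0,0,0.001,0,0]]'|grep -E "pos|force"; python3 -m handwheel '[[0,0,0,0,0.001,0,0],[0,0,0,0,0.001,0,0]]'|grep -E "pos|force"; done
```

```text
position: [0.5925, -0.1102, 0.2759]
ft_force: [-0.9, 0.3, 2.5]
position: [0.5926, -0.1102, 0.2757]
ft_force: [-4.5, 1.9, 10.4]
```

```bash
python3 -m handwheel '[[0,0,0,-0.0005,-0.001,0,0],[0,0,0,-0.0005,-0.001,0,0],[0,0,0,-0.0005,-0.001,0,0]]'|grep -E "pos|force"; python3 - <<'E'
from h import *
st()
f=cams.grab_frame('side');crop(f,'pics/sg.png',225,120,70,75,8)
f=cams.grab_frame('top');crop(f,'pics/tg.png',250,140,110,80,7)
E
```

```text
position: [0.5924, -0.1102, 0.2758]
ft_force: [-0.5, 1.1, 5.7]
t 13.22 grasp [ 0.5923 -0.1107  0.2698] psi -0.112 y [-0.008 -0.087 -0.996] ft [-0.51  1.1   5.66] op 0.202 q [ 0.35  0.47 -0.46  1.61  0.32  1.14 -0.31]
```

View pics/sg.png

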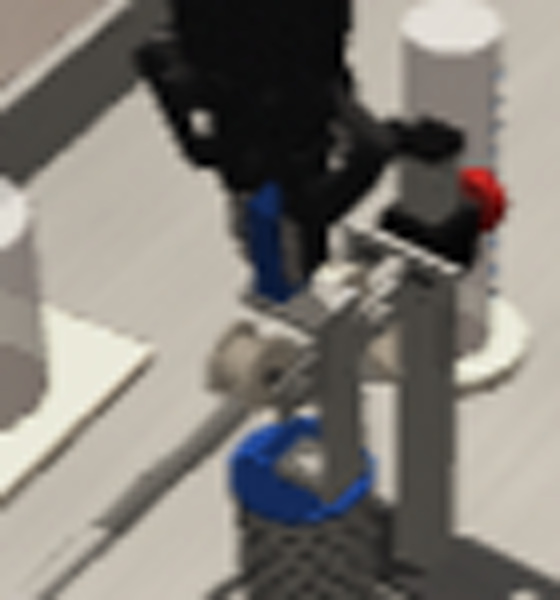

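View pics/tg.png

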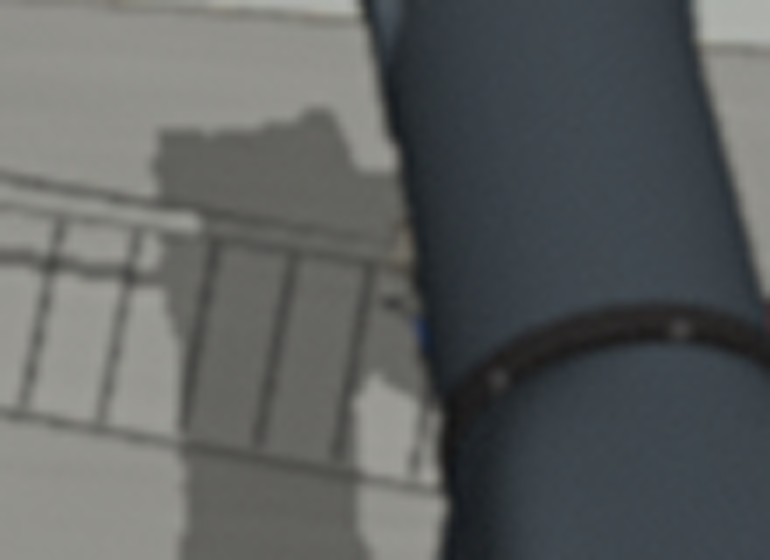

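```bash
python3 -m handwheel '[[0,0,0,0,-0.0007,0,0],[0,0,0,0,-0.0007,0,0],[0,0,0,0,-0.0007,0,0]]'|grep -E "pos|force"
```

```text
position: [0.5922, -0.1102, 0.276]
ft_force: [1.4, 1.2, 1.3]
```

```bash
python3 -m handwheel '[[0,0,0,0,0,0,0],[0,0,0,0,0,0,0.05],[0,0,0,0,0,0,0.0854],[0,0,0,0,0,0,0.0854]]'; python3 - <<'E'
from h import *
st()
f=cams.grab_frame('side');crop(f,'pics/sh.png',170,100,140,130,5)
E
```

```text
t: 14.2
position: [0.5916, -0.1103, 0.2758]
eef_rot: [-1.656, 0.093, -0.084]
ft_force: [0.2, -0.3, -0.4]
opening: 0.829
t 14.2 grasp [ 0.5916 -0.1108  0.2698] psi -0.112 y [-0.01  -0.087 -0.996] ft [ 0.15 -0.26 -0.41] op 0.829 q [ 0.35  0.47 -0.46  1.61  0.32  1.14 -0.31]
```

View pics/sh.png

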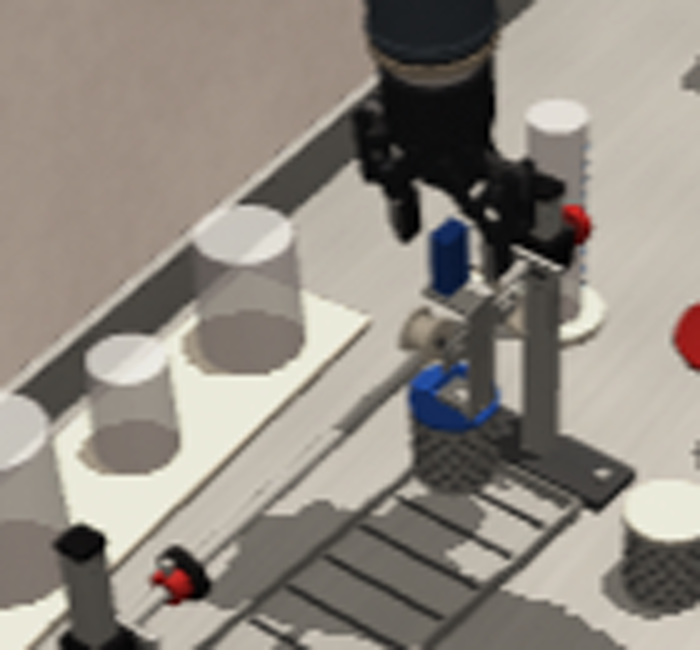

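It hangs on the rail after release. I'll watch whether it rolls.

```bash
python3 -m handwheel '[[0,0,0,0,0,0,0.0854],[0,0,0,0,0,0,0.0854],[0,0,0,0,0,0,0.0854],[0,0,0,0,0,0,0.0854],[0,0,0,0,0,0,0.0854],[0,0,0,0,0,0,0.0854],[0,0,0,0,0,0,0.0854],[0,0,0,0,0,0,0.0854]]'|grep force; python3 - <<'E'
from h import *
st()
f=cams.grab_frame('side');crop(f,'pics/si.png',170,100,140,130,5)
E
```

```text
ft_force: [-0.3, 0.7, 1.1]
t 15.25 grasp [ 0.5918 -0.1107  0.27  ] psi -0.112 y [-0.01  -0.087 -0.996] ft [-0.34  0.71  1.06] op 0.999 q [ 0.35  0.47 -0.46  1.61  0.32  1.14 -0.31]
```

View pics/si.png

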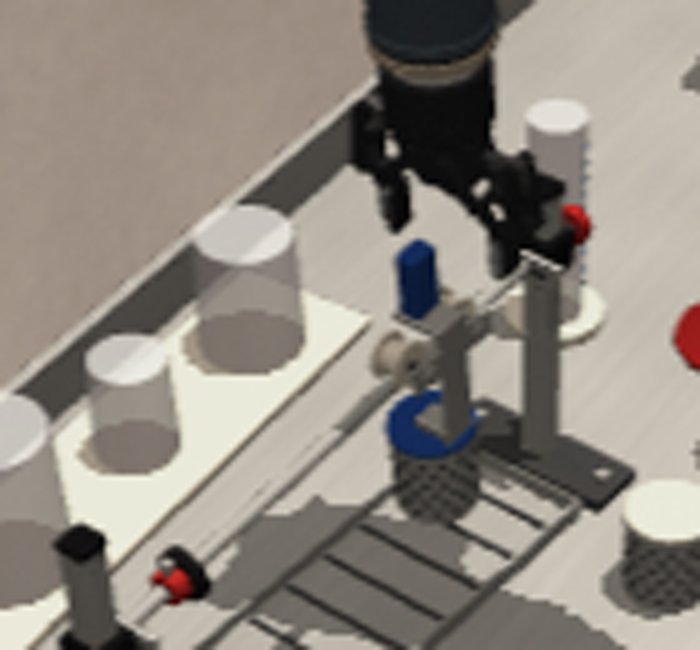

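```bash
python3 -m handwheel '[[0,0,0,0,0,0,0.0854],[0,0,0,0,0,0,0.0854],[0,0,0,0,0,0,0.0854],[0,0,0,0,0,0,0.0854],[0,0,0,0,0,0,0.0854],[0,0,0,0,0,0,0.0854],[0,0,0,0,0,0,0.0854],[0,0,0,0,0,0,0.0854]]'|grep force; python3 - <<'E'
from h import *
f=cams.grab_frame('side');crop(f,'pics/sj.png',170,100,140,130,5)
E
```

```text
ft_force: [-0.2, -0.6, 0.9]
```

View pics/sj.png

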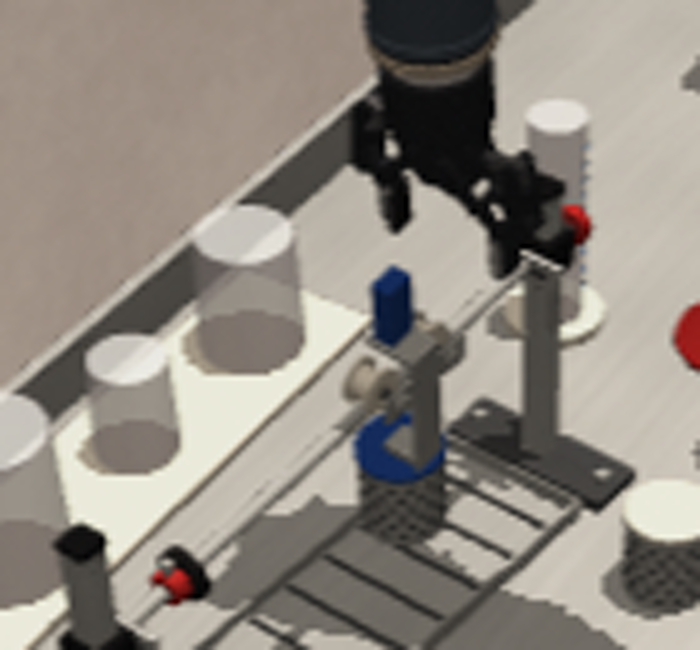

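```bash
for i in 1 2; do python3 -m handwheel '[[0,0,0,0,0,0,0.0854],[0,0,0,0,0,0,0.0854],[0,0,0,0,0,0,0.0854],[0,0,0,0,0,0,0.0854],[0,0,0,0,0,0,0.0854],[0,0,0,0,0,0,0.0854],[0,0,0,0,0,0,0.0854],[0,0,0,0,0,0,0.0854]]'|grep force;done; python3 - <<'E'
from h import *
f=cams.grab_frame('side');crop(f,'pics/sk.png',170,100,140,130,5)
E
```

```text
ft_force: [0.5, 0.3, 0.3]
ft_force: [0.1, 0.3, 0.2]
```

View pics/sk.png

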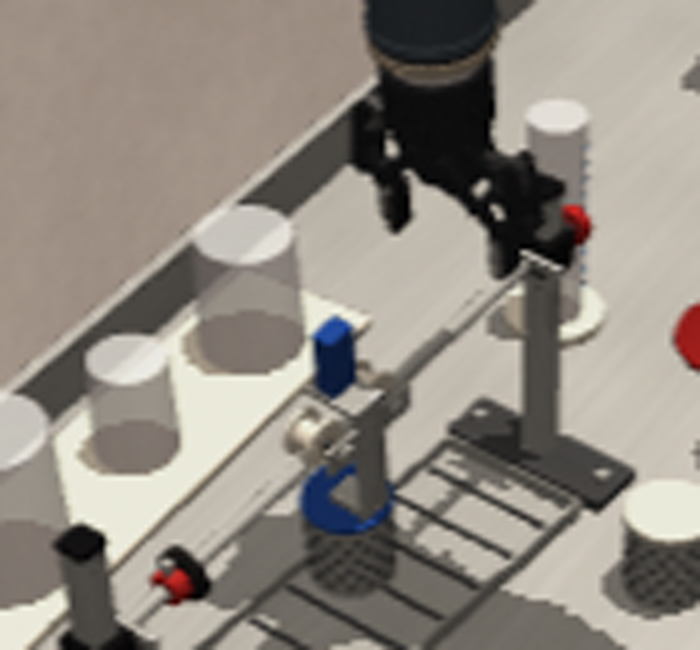

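It keeps rolling steadily: the grip moved from (392,305) to (334,357) in 2 s. I'll wait.

```bash
for i in 1 2 3 4; do python3 -m handwheel '[[0,0,0,0,0,0,0.0854],[0,0,0,0,0,0,0.0854],[0,0,0,0,0,0,0.0854],[0,0,0,0,0,0,0.0854],[0,0,0,0,0,0,0.0854],[0,0,0,0,0,0,0.0854],[0,0,0,0,0,0,0.0854],[0,0,0,0,0,0,0.0854]]'|grep time;done; python3 - <<'E'
from h import *
f=cams.grab_frame('side');crop(f,'pics/sl.png',170,130,140,130,5)
st()
E
```

```text
t 22.45 grasp [ 0.5918 -0.1107  0.27  ] psi -0.112 y [-0.01  -0.087 -0.996] ft [-0.43 -0.84 -0.15] op 1.003 q [ 0.35  0.47 -0.46  1.61  0.32  1.14 -0.31]
```

View pics/sl.png

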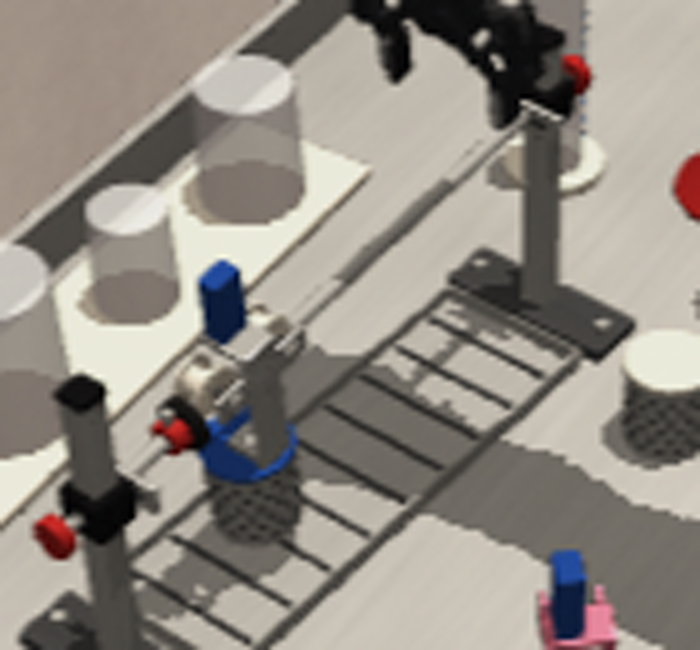

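```bash
python3 -m handwheel '[[0,0,0,0,-0.02,0,0.0854],[0,0,0,0,-0.04,0,0.0854],[0,0,0,0,-0.06,0,0.0854],[0,0,0,0,-0.08,0,0.0854],[0,0,0,0,-0.08,0,0.0854],[0,0,0,0,-0.08,0,0.0854],[0,0,0,0,-0.08,0,0.0854],[0,0,0,0,-0.08,0,0.0854]]'|grep force; python3 - <<'E'
from h import *
f=cams.grab_frame('side');crop(f,'pics/sm.png',190,170,50,60,10)
f2=cams.grab_frame('top');crop(f2,'pics/tm.png',215,140,60,45,12)
# predictions of grip top centre for saddle at stand y
c=np.array([.5924,-.1102-.0006,.27-.0754])  # from seated grasp
ya=np.array([.111,.994,0]);d=np.array([.1106,.9902,-.0872]);u=np.array([.0097,.0868,.9962])
o=np.array([.605,.011,0])
g=np.array([.5923,-.1107,.2698]);sad=g-.0754*u;ys=(sad-o)@ya;print('seat saddle',sad,'stand y',ys)
for y in(.08,.098,.104,.112):
    q=sad+d*(y-ys)/.996;print(y,q,((P(f,q+.096*u)[0]-[190,170])*10).round(),((P(f2,q+.096*u)[0]-[215,140])*12).round())
E
```

```text
ft_force: [0.3, 0.2, 0.3]
seat saddle [ 0.59156862 -0.11724472  0.19468652] stand y -0.12896613486
0.08 [0.61477309 0.09050454 0.17639149] [291.  87.] [440. 220.]
0.098 [0.61677189 0.10839972 0.17481559] [253. 120.] [372. 210.]
0.104 [0.61743815 0.11436478 0.17429029] [241. 131.] [349. 206.]
0.112 [0.61832651 0.1223182  0.17358989] [224. 145.] [319. 202.]
```

View pics/sm.png

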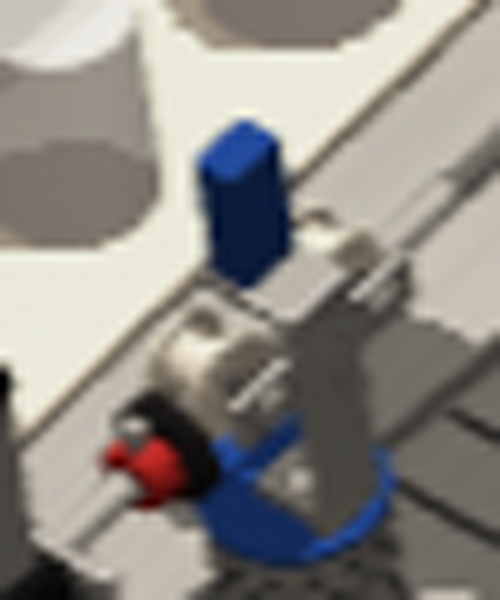

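View pics/tm.png

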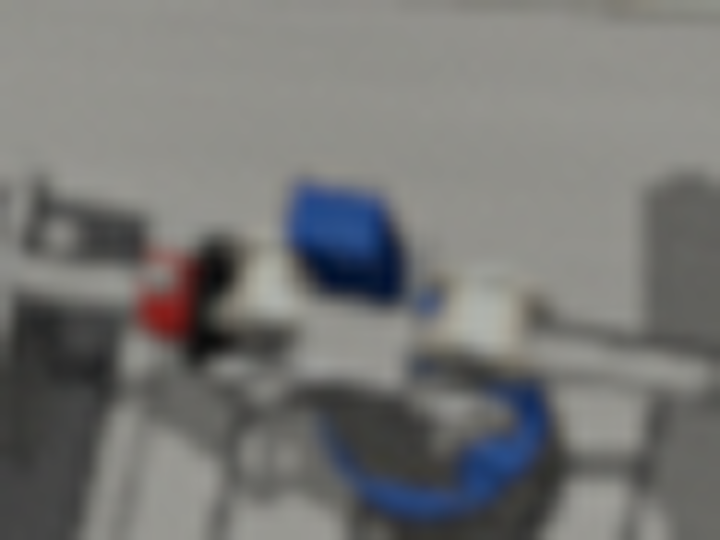

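```bash
python3 -m handwheel '[[0,0,0,0,-0.02,0,0.0854],[0,0,0,0,-0.03,0,0.0854],[0,0,0,0,-0.03,0,0.0854],[0,0,0,0,-0.03,0,0.0854],[0,0,0,0,-0.03,0,0.0854],[0,0,0,0,-0.03,0,0.0854],[0,0,0,0,-0.03,0,0.0854],[0,0,0,0,-0.03,0,0.0854]]'|grep force; python3 - <<'E'
from h import *
def blue(f,box):
    x,y,w,h=box;i=f['img'][y:y+h,x:x+w].astype(int);m=(i[...,0]>90)&(i[...,0]-i[...,2]>60);v,u=np.nonzero(m);return u.mean().round(2)+x,v.mean().round(2)+y,len(u)
for k in range(6):
    for n,b in(('side',(200,175,40,27)),('top',(236,150,18,17))):
        f=cams.grab_frame(n);print(n,blue(f,b))
t0=pickle.load(open('top.pkl','rb'));d=cv2.absdiff(t0['img'],f['img']);cv2.imwrite('pics/t9.png',f['img']);st()
f=cams.grab_frame('side');cv2.imwrite('pics/s9.png',f['img'])
E
```

```text
ft_force: [0.1, -0.5, 0.3]
side (np.float64(213.24), np.float64(184.72), 29)
top (np.float64(242.69), np.float64(158.22), 36)
side (np.float64(213.24), np.float64(184.72), 29)
top (np.float64(242.59), np.float64(158.21), 34)
side (np.float64(213.24), np.float64(184.72), 29)
top (np.float64(242.63), np.float64(158.14), 35)
side (np.float64(213.24), np.float64(184.72), 29)
top (np.float64(242.63), np.float64(158.14), 35)
side (np.float64(213.24), np.float64(184.72), 29)
top (np.float64(242.63), np.float64(158.14), 35)
side (np.float64(213.24), np.float64(184.72), 29)
top (np.float64(242.63), np.float64(158.14), 35)
t 25.15 grasp [ 0.5929 -0.1013  0.3795] psi -0.112 y [-0.01  -0.087 -0.996] ft [0.26 0.11 0.44] op 0.998 q [ 0.34  0.41 -0.47  1.41  0.27  1.39 -0.26]
```

View pics/s9.png

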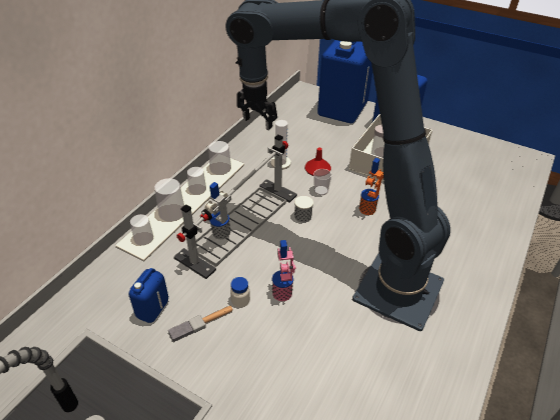

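View pics/t9.png

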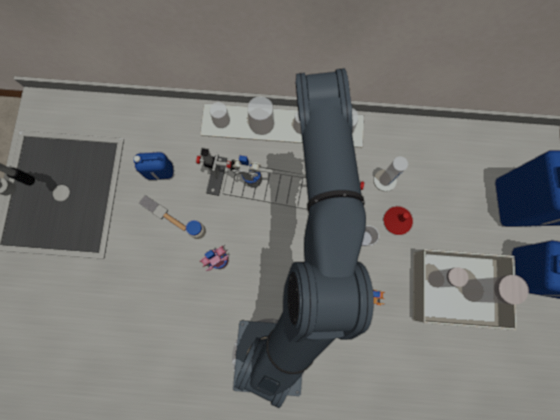

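```bash
python3 - <<'E'
from h import *
s,t=load()
X=tri([s,t],[(190+24,170+15),(215+340/12,140+222/12)]);print(X.x,X.fun)
w=tri([s,t],[(190+21.5,170+36),(215+265/12,140+285/12)]);print('front wheel',w.x,w.fun)
sad=np.array([.61744,.11436,.17429]);v=X.x-sad;print(v, np.arccos(v[2]/np.linalg.norm(v)))
E
```

```text
[0.61637104 0.12551662 0.2645466 ] [ 0.1851443   0.07089958 -0.05441373 -0.18604593]
front wheel [0.6175545  0.15143068 0.1955232 ] [-0.67432997 -0.25319736  0.20400378  0.70000551]
[-0.00106896  0.01115662  0.0902566 ] 0.12354374163172031
```

```bash
python3 -c "
from station import manip
print(manip.hand_in())"
```

```text
the job is handed in; nothing more can be done
None
```

The hanger with the blue-lidded strainer is hanging on the rail against the black rubber stop, and I handed the job in at about 25 s on the clock; no verdict was reported.

**How it went:**
- I took the hanger by its blue grip and moved the rail into its hook. I felt for the rail with the hook's back until it pressed with about 6 N, then backed off 18 mm.
- I eased it down with the hanger pitched 5° to match the rail's slope. The push on the rail peaked at about 15 N. I let go once the rail carried about 6 N, roughly the full weight.
- It rolled down by itself at about 30 mm/s, so no push was needed.

**Last checks that agreed:**
- In repeated pictures the hanger stayed still, and the front wheel showed no gap to the stop.
- The pixel of the grip puts the saddle at about y = 104–106 mm, against 104 mm when touching.
- The gripper was well clear, and the bystanders I could see stood where they were. In the last top view the arm hid some of them.

**Checks that disagreed slightly:**
- The grip looked about 5 mm lower, or nearer the robot, than my model predicted. From that I put the lean at a rough 0.12 rad at most; the limit is 0.16.
- My rough position for the front wheel came out about 9 mm further along than expected. I judged that to be an error in reading the pixels.

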